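# Store a sample flask in the push-to-open drawer

### The arm

A 6-joint arm with a two-finger parallel gripper is mounted at the origin on the work surface. World frame = base frame: x ahead of the robot, y to its left, z up, the work surface at z = 0. Lengths are in m, angles in rad, forces in N, time in s.
With the tool pointing down it reaches from about 0.35 to 0.975 m from the base axis. Payload 4.9 kg.
Tool frame: the origin (TCP) lies midway between the tips of the shut fingers; the grasp point (between the pads) lies 19 mm behind it; z points along the fingers, y is the line along which they close (so a half turn about z gives the same grasp; the last joint's range is limited). The gripper opens to 85 mm and grips with 20 to 120 N. Pads are 22 mm wide; open, the fingers measure 114 mm over their backs; the gripper's body (76 mm by 85 mm) begins 54 mm behind the grasp point. The pads swing forward as they close: fully open they stand 13 mm farther back than shut.
Start: joints at [-1.417, 0.053, 1.613, -0, 1.476, -0.119], TCP at [0.168, -0.602, 0.231] pointing down, gripper open.
Joint ranges: [-3.01, 3.01], [-1.01, 2.22], [0.06, 2.58], [-1.02, 4.17], [0.09, 2.62], [-3.14, 3.14]. Speed limits (rad/s): [2.57, 2.57, 3.14, 3.14, 3.14, 3.14].

### API

Orientations are given as a unit quaternion [w, x, y, z].
In Python, from plant import state, grab_frame, camera_info, job_done, spot_in, masks_of, pinpoint gives the robot as it stands.
- The arm moves only by the shell command python3 -m handwheel 'ROWS' [OPENING]. ROWS is JSON, a list that holds one entry, the list of rows, each a list of 6 numbers: the shift along the world's x, y, z in m, then the turn, a rotation vector about the world's x, y, z in degrees. In form: [[[tx, ty, tz, ax, ay, az], ...]]. A call has 1 to 20 rows; each row shifts and turns the commanded pose from where the row before left it; what a row does not reach is not made up. A row lasts 1/12 s, in which the tool goes at most 41.7 mm and 7.16 degrees, less where a joint would pass 70% of its speed; a pose out of reach is approached as far as the arm can. A call is refused whole if a number of a shift passes 0.0417 or a number of a turn 7.16, either way. A call with a gripper value outside its range is refused whole. OPENING is the opening, from 0 (shut) to 1 (fully open), set as the call begins (- or left out, the last holds). The fingers move at their own pace and stop on an object; the grip force is fixed at half the most. Time passes only in rows, so rows that do not move let the fingers close. It gives the time, the measured TCP pose, the force, the opening and the grip force at its end, in the units of the state.
- state(): the state, without advancing time (a new reading comes with each control period).
- grab_frame(name): name is "scene" or "top" or "wrist"; returns (picture, depth): 400x640x3 uint8, blue, green, red; 400x640 float32, m along the optical axis (not along the pixel's ray), 0 where there is no reading.
- camera_info(name): a dict with "fx", "fy", "cx", "cy" (pixels), "distortion" ([k1, k2, p1, p2, k3] as OpenCV has them; the pictures are not rectified), "T" (4x4, takes a point from camera to world coordinates). Camera axes: x right, y up, looking along -z (the intrinsics and any distortion apply to the point x, -y, -z); pixel columns grow to the right and rows downward; lengths in m; the calibration is good to about 2 mm. A picture is of the moment at which its call begins: read the wrist's pose just before it. camera_info takes no time and is no camera call; for the wrist camera it gives the pose at the moment of the call.
- job_done(): hands the job in; it is judged then, once.
Trained networks look in the newest picture that a camera, given by its name, has taken for a name from the list of things; names that differ only in an ending like _2 or _b are one class to them, and where a whole thing is asked for, a point or a joint stands for the part that bears it (a point fixed in the world has none). Each returns a list of dicts, best first, with "conf" (0 to 1); they miss things now and then, are a little off and sometimes report something else, mostly with a low value. They report only what shows in the picture. A call takes as long as a camera call. They do not tell look-alikes from the thing itself.
- spot_in(camera, thing): "box" ([left, top, width, height] in pixels, round what is visible of it).
- masks_of(camera, thing): "region" (400x640 bool, what is visible of it) and "box" ([left, top, width, height] in pixels, round what is visible of it).
- pinpoint(camera, thing): "position" ([column, row] in pixels: a listed point, or the origin of a listed thing).
The state is a dict: "time": time; "joint_pos": joint angles; "joint_vel": joint speeds; "joint_efforts": joint torques, N m; "tool_pos": TCP position; "tool_rot": TCP orientation; "contact_force": force on the tool from outside, world axes, zero at the start; "ft_torque": the same for the moment, N m; "gripper_width": opening from 0.0 (shut) to 1.0 (fully open); "grasp_force": force on a finger pad.
Only numpy, scipy, OpenCV 4.12 (cv2) and the standard library are available. Lean on these libraries where they do the work, as an engineer would, in place of code of your own. Each camera call takes 0.05 s, during which the arm holds its last target. There are 200 camera calls.

### The job

Press the front of the closed, handleless drawer so that its push latch lets go, pull it the rest of the way open and gently lay the aluminium flask with the blue cap inside. Then push the drawer in until it latches shut again with the flask in it, and leave the other things on the bench where they are.

Things in the scene. Friction and masses are not known exactly. Their poses are not given: they have to be found in the camera images.
- drawer (a joint): How far the drawer stands out, in m. 0: latched shut (the start). Push-push latch: pushed in (about 8 N) to its stop at -0.009 and let go, the drawer springs out by itself to about 0.07 in about 1 s; it then slides with 2 N of friction, staying put, to a stop at 0.13, fully open. Pushed back (up to 10 N) to -0.009 and let go, it latches at 0; let go before about -0.008, it springs out again.
- drawer_front (a point): Middle of the top edge of the drawer front, on its outer face; moves with the drawer. x points into the unit (closing direction, level), y to the left seen from the robot, z up. The front: a white panel 216 mm wide, 84 mm high (top edge 92 mm over the table), 12 mm thick (x = 0 to 12 mm), without handle, with a 50 mm wide blue mark on the middle of its top edge.
- drawer_in (a point): Centre of the drawer's inside floor (27 mm over the table), 82 mm behind the outer face of the front; axes as drawer_front. The inside is 140 mm deep (x) and 190 mm wide (y); the front stands 65 mm over this floor, the 5 to 6 mm thick side and back walls 48 mm. With the drawer at 0.13 all of the inside is open from above.
- flask_mid (a point): Centre of the flask to be stored: a square aluminium flask lying on its side on the table, 120 mm long, 44 mm square, with a round blue screw cap (36 mm diameter, 24 mm long), 180 g. x runs along its length towards the cap, z up; the square body reaches from x = -60 to +28 mm, the cap from +36 to +60. Centre 22 mm over what it lies on.
- spare_mid (a point): Centre of the other flask, the same but with a white cap; leave it where it is.
- jar_a: Glass jar standing on the table, 52 mm diameter, 95 mm high; origin at the centre of its underside. Leave it.
- jar_b: Another jar, the same. Leave it.
- carton: Yellow carton 70 x 110 x 50 mm; origin at the centre of its underside. Leave it.
- scanner: Black and grey handheld scanner lying on the table, 145 mm long, 36 mm high; origin under its black handle. Leave it.
- tin: Flat steel tin 75 x 50 x 30 mm; origin at the centre of its underside. Leave it.
- chest: The white drawer unit, fixed to the table: 190 mm deep (x, to the rear), 220 wide (y), 102 high; origin at the centre of its underside. Latched, the drawer front's inner face stands 10 mm before the unit's face (popped out: 80 mm, room to hook it from above). A low tray of yellow cartons, up to 140 mm over the table, stands on its rear half.
Mind the look-alikes: they are no part of the job. What is shaped like the part that bears flask_mid but brown, green or yellow is not meant.

How it is judged:
On the way, in this order (a step that is already met when the one before it is completed fails the run):
1. the pressed latch has let the drawer out (more than 35 mm), the flask still outside (value of joint drawer above 0.035 m and horizontal distance between flask_mid and drawer_in above 0.12 m), for 0.2 s.
2. the flask lies in the drawer, let go, with the drawer pulled open (more than 85 mm) (value of joint drawer above 0.085 m and z of flask_mid in the frame of drawer_in below 0.03 m and x of flask_mid in the frame of drawer_in between -0.07 and 0.07 m and y of flask_mid in the frame of drawer_in between -0.09 and 0.09 m and contact force between the fingers and flask below 0.1 N), for 0.2 s.
At the end, for the whole second after the job is handed in: The drawer is latched shut (within 4 mm of its latched place) and stays so by itself, with the blue-capped flask lying on its floor (its centre inside the walls and less than 30 mm over the floor) at rest (value of joint drawer between -0.004 and 0.004 m and z of flask_mid in the frame of drawer_in between 0.01 and 0.03 m and x of flask_mid in the frame of drawer_in between -0.07 and 0.07 m and y of flask_mid in the frame of drawer_in between -0.09 and 0.09 m and linear speed of flask below 0.03 m/s); the robot touches nothing.
It fails at once if the flask is dropped or thrown into the drawer (faster than 0.7 m/s within 120 mm of the drawer's middle and less than 60 mm over its floor) (horizontal distance between flask_mid and drawer_in below 0.12 m and z of flask_mid in the frame of drawer_in below 0.06 m and linear speed of flask above 0.7 m/s).
It fails at once if another thing is moved by more than 30 mm (distance of any of spare_mid, jar_a, jar_b, carton, scanner, tin from where it was at the start of the episode above 0.03 m).
It also fails if it takes over 72 s, if anything falls off the work surface, if the arm or the gripper's body presses on something with over 40 N, if the wrist force passes 120 N, or if a joint passes its speed limit or range.

## Working session

There is one attempt and no reset: what is moved stays moved. The work goes in short steps, Python scripts to look and compute and a shell command to move; the robot and the scene stay as the last step left them, time stands still between calls to the robot, and variables do not carry over. Pictures are saved under pics/ and viewed, at most 10 in all, crops included, and the job is handed in when it is done.

```bash
mkdir -p pics; ls
cat > h.py <<'E'
import numpy as np, cv2
from plant import *
def cloud(cam, px, depth, info=None):
    c=info or camera_info(cam)
    K=np.array([[c['fx'],0,c['cx']],[0,c['fy'],c['cy']],[0,0,1]])
    px=np.asarray(px,float).reshape(-1,2)
    n=cv2.undistortPoints(px.reshape(-1,1,2),K,np.array(c['distortion'])).reshape(-1,2)
    d=np.array([depth[int(round(v)),int(round(u))] for u,v in px])
    P=np.c_[n[:,0]*d,-n[:,1]*d,-d,np.ones(len(d))]
    return (np.array(c['T'])@P.T).T[:,:3]
def region_cloud(cam,reg,depth):
    v,u=np.nonzero(reg&(depth>0)); return cloud(cam,np.c_[u,v],depth)
E
python3 - <<'E'
from h import *
for cam in ('scene','top'):
    p,d=grab_frame(cam); cv2.imwrite(f'pics/{cam}0.png',p); np.save(f'{cam}0.npy',d)
    print(cam,np.round(camera_info(cam)['T'],3).tolist())
    for t in ('flask_mid','spare_mid','drawer_front','jar_a','carton','scanner','tin','chest'):
        for r in pinpoint(cam,t)[:3]:
            u,v=r['position']
            if 0<=u<639.4 and 0<=v<399.4: print(t,round(r['conf'],2),np.round([u,v]),cloud(cam,[u,v],d).round(3))
print(state()['time'],state()['tool_rot'])
E
```

```text
pics
scene [[-0.548, -0.686, 0.479, 1.201], [0.837, -0.438, 0.329, 0.505], [-0.016, 0.581, 0.814, 1.228], [0.0, 0.0, 0.0, 1.0]]
flask_mid 0.88 [389. 238.] [[0.518 0.286 0.041]]
flask_mid 0.88 [422. 200.] [[0.34  0.308 0.041]]
flask_mid 0.87 [458. 305.] [[0.606 0.544 0.045]]
spare_mid 0.63 [343. 218.] [[0.529 0.131 0.04 ]]
drawer_front 0.71 [238. 178.] [[ 0.559 -0.267 -0.007]]
jar_a 0.87 [304. 259.] [[0.713 0.113 0.046]]
jar_a 0.54 [216. 140.] [[ 0.49  -0.415  0.036]]
scanner 0.65 [195. 158.] [[ 0.591 -0.428  0.031]]
tin 0.66 [406. 300.] [[0.704 0.424 0.125]]
chest 0.73 [214. 220.] [[ 0.781 -0.153  0.12 ]]
top [[0.029, 0.986, -0.165, 0.309], [-1.0, 0.029, -0.003, 0.031], [0.002, 0.165, 0.986, 1.467], [0.0, 0.0, 0.0, 1.0]]
flask_mid 0.81 [293. 252.] [[0.34  0.126 0.042]]
flask_mid 0.72 [170. 164.] [[0.611 0.534 0.043]]
flask_mid 0.63 [238. 256.] [[0.322 0.297 0.039]]
spare_mid 0.61 [297. 198.] [[0.509 0.12  0.047]]
drawer_front 0.62 [400. 163.] [[ 0.624 -0.2    0.091]]
drawer_front 0.36 [403. 144.] [[ 0.681 -0.207  0.1  ]]
jar_a 0.84 [462. 215.] [[ 0.472 -0.399  0.057]]
jar_a 0.69 [406. 137.] [[ 0.704 -0.214  0.107]]
jar_a 0.61 [304. 149.] [[0.673 0.105 0.046]]
carton 0.87 [278. 150.] [[0.665 0.186 0.051]]
carton 0.22 [407. 137.] [[ 0.704 -0.221  0.102]]
scanner 0.7 [473. 188.] [[ 0.563 -0.449  0.021]]
tin 0.96 [211. 153.] [[0.655 0.409 0.025]]
tin 0.2 [248. 195.] [[0.515 0.275 0.047]]
chest 0.97 [403. 138.] [[ 0.701 -0.207  0.1  ]]
chest 0.45 [463. 214.] [[ 0.471 -0.402  0.065]]
0.9 [7.80150081e-06 9.90710204e-01 1.35990040e-01 1.56007786e-05]
```

View pics/top0.png

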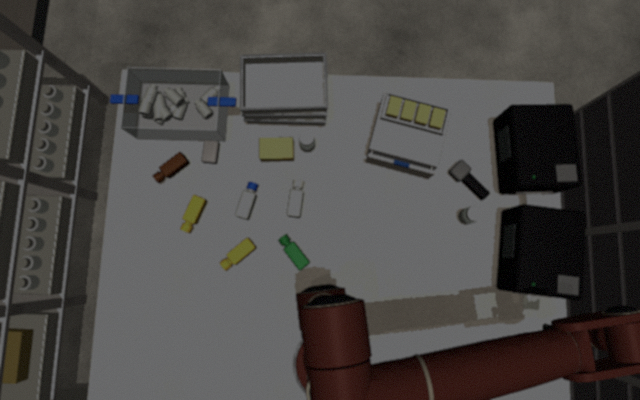

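View pics/scene0.png

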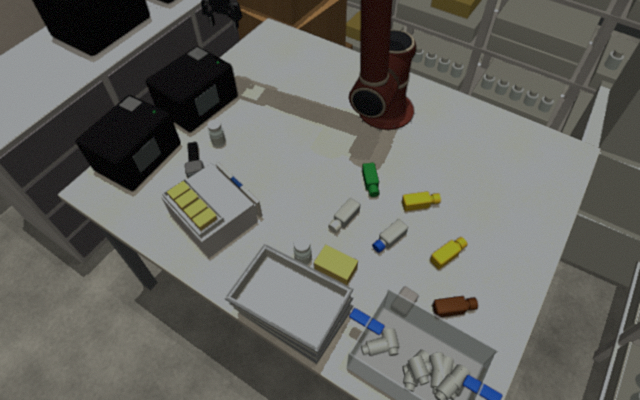

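The top view shows the blue-capped flask at about (247,200), the white-capped spare at (296,198), and the drawer's blue mark at (401,163). The scene view agrees, with the blue flask at (390,236) and the chest at (212,205).

Run:
```python
from h import *
p=cv2.imread('pics/top0.png'); d=np.load('top0.npy')
reg=np.zeros((400,640),bool); reg[175:225,230:262]=1
P=region_cloud('top',reg,d); v,u=np.nonzero(reg&(d>0)); col=p[v,u].astype(int)
m=P[:,2]>0.02
blue=m&(col[:,0]-col[:,2]>40)
print('flask',P[m].min(0),P[m].max(0),P[m&(P[:,2]>.035)].mean(0),'cap',P[blue].mean(0),blue.sum())
r=cv2.minAreaRect((P[m][:,:2]*1000).astype(np.float32)); print(r)
reg=np.zeros((400,640),bool); reg[85:185,355:460]=1
P=region_cloud('top',reg,d); v,u=np.nonzero(reg&(d>0)); col=p[v,u].astype(int)
m=(P[:,2]>0.08)
print('chest',cv2.minAreaRect((P[m][:,:2]*1000).astype(np.float32)),cv2.boxPoints(cv2.minAreaRect((P[m][:,:2]*1000).astype(np.float32))).round(0).tolist())
b=m&(col[:,0]-col[:,2]>30); print('mark',P[b].mean(0),b.sum(), np.polyfit(P[b][:,1],P[b][:,0],1))
for a,bb in ((.085,.097),(.097,.108)):
    q=(P[:,2]>a)&(P[:,2]<bb); print(q.sum(),P[q].mean(0))
cv2.imwrite('pics/t0c.png',cv2.resize(p[80:240,220:500],None,fx=2.8,fy=2.8,interpolation=cv2.INTER_CUBIC))
```

```text
flask [0.44311612 0.24880665 0.02046617] [0.5635359  0.31519805 0.0511007 ] [0.49549451 0.28136621 0.04225499] cap [0.54817123 0.26600441 0.03719495] 53
((504.1385192871094, 279.9483947753906), (45.046932220458984, 119.7551040649414), 74.67062377929688)
chest ((718.821044921875, -225.86239624023438), (222.23741149902344, 215.14483642578125), 76.45367431640625) [[588.0, -309.0], [797.0, -359.0], [849.0, -143.0], [640.0, -93.0]]
mark [ 0.62213226 -0.20304769  0.09176573] 50 [0.19993944 0.6627295 ]
508 [ 0.65090598 -0.20527454  0.09269141]
2436 [ 0.70095925 -0.21912153  0.1016613 ]
```

View pics/t0c.png

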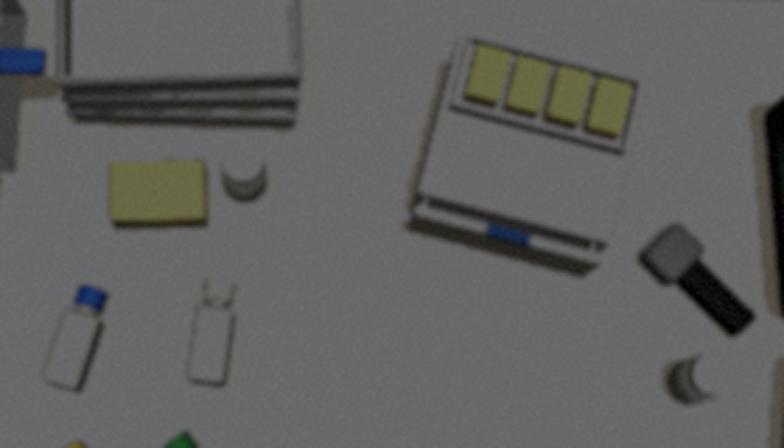

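```bash
python3 -m handwheel '[[[0.0224,0.0228,0,0,0,3.38],[0.0224,0.0228,0,0,0,3.38],[0.0224,0.0228,0,0,0,3.38],[0.0224,0.0228,0,0,0,3.38],[0.0224,0.0228,0,0,0,3.38],[0.0224,0.0228,0,0,0,3.38],[0.0224,0.0228,0,0,0,3.38],[0.0224,0.0228,0,0,0,3.38],[0.0224,0.0228,0,0,0,3.38],[0.0224,0.0228,0,0,0,3.38],[0.0224,0.0228,0,0,0,3.38],[0.0224,0.0228,0,0,0,3.38],[0.0224,0.0228,0,0,0,3.38],[0.0224,0.0228,0,0,0,3.38],[0.0224,0.0228,0,0,0,3.38],[0.0224,0.0228,0,0,0,3.38],[0.0224,0.0228,0,0,0,3.38],[0.0224,0.0228,0,0,0,3.38],[0,0,0,0,0,0],[0,0,0,0,0,0]]]' 0
```

```text
time: 2.57
tool_pos: [0.5722, -0.1903, 0.2312]
tool_rot: [-0.0, 0.785, 0.62, -0.0]
contact_force: [-0.3, -0.5, 0.2]
gripper_width: 0.002
grasp_force: 0.0
```

```bash
python3 -m handwheel '[[[0,0,-0.0285,0,0,0],[0,0,-0.0285,0,0,0],[0,0,-0.0285,0,0,0],[0,0,-0.0285,0,0,0],[0,0,-0.0285,0,0,0],[0,0,-0.0285,0,0,0],[0.0058,-0.0014,0,0,0,0],[0.0058,-0.0014,0,0,0,0],[0.0058,-0.0014,0,0,0,0],[0.0058,-0.0014,0,0,0,0],[0,0,0,0,0,0]]]'
python3 - <<'E'
from h import *
p,d=grab_frame('wrist'); cv2.imwrite('pics/w1.png',p)
E
```

```text
time: 3.48
tool_pos: [0.5978, -0.1985, 0.0635]
tool_rot: [0.003, 0.786, 0.619, 0.001]
contact_force: [-0.1, 0.1, 0.8]
gripper_width: 0.001
grasp_force: 0.0
```

View pics/w1.png

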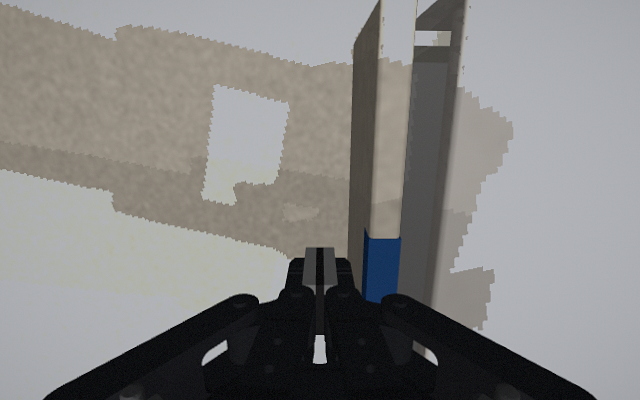

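The shut fingers stand close in front of the panel; its top edge runs at column ~390, and the blue mark is at (382,270), right beside the fingers.

```bash
python3 -m handwheel '[[[0.0029,-0.0007,0.003,0,0,0],[0.0029,-0.0007,0.003,0,0,0],[0.0029,-0.0007,0,0,0,0],[0,0,0,0,0,0]]]'
```

```text
time: 3.87
tool_pos: [0.6036, -0.1992, 0.0672]
tool_rot: [-0.0, 0.785, 0.619, -0.0]
contact_force: [-3.7, 1.5, 3.0]
gripper_width: 0.004
grasp_force: 1.8
```

```bash
python3 -m handwheel '[[[0.0029,-0.0007,0,0,0,0],[0.0029,-0.0007,0,0,0,0],[0.0019,-0.0005,0,0,0,0],[0,0,0,0,0,0]]]'
```

```text
time: 4.2
tool_pos: [0.6103, -0.2008, 0.0668]
tool_rot: [-0.001, 0.785, 0.619, -0.001]
contact_force: [-6.1, 2.2, 6.7]
gripper_width: -0.001
grasp_force: 3.8
```

```bash
python3 -m handwheel '[[[0.0019,-0.0005,0,0,0,0],[0.0019,-0.0005,0,0,0,0],[0,0,0,0,0,0]]]'
```

```text
time: 4.45
tool_pos: [0.6126, -0.2014, 0.0668]
tool_rot: [-0.003, 0.785, 0.619, -0.002]
contact_force: [-12.8, 4.4, 10.8]
gripper_width: 0.002
grasp_force: 6.8
```

```bash
python3 -m handwheel '[[[0.001,-0.0002,0,0,0,0],[0,0,0,0,0,0],[-0.02,0.005,0,0,0,0],[-0.039,0.0095,0,0,0,0],[-0.039,0.0095,0,0,0,0],[0,0,0.03,0,0,0],[0,0,0.03,0,0,0],[0,0,0.03,0,0,0],[0,0,0,0,0,0],[0,0,0,0,0,0],[0,0,0,0,0,0],[0,0,0,0,0,0],[0,0,0,0,0,0]]]'
python3 - <<'E'
from h import *
p,d=grab_frame('top'); cv2.imwrite('pics/t2.png',p)
reg=np.zeros((400,640),bool); reg[120:215,355:460]=1
P=region_cloud('top',reg,d); v,u=np.nonzero(reg&(d>0)); col=p[v,u].astype(int)
b=(P[:,2]>.08)&(P[:,2]<.1)&(col[:,0]-col[:,2]>30); print('mark',P[b].mean(0),b.sum())
cv2.imwrite('pics/t2c.png',cv2.resize(p[80:240,340:500],None,fx=3,fy=3))
E
```

```text
time: 5.53
tool_pos: [0.5172, -0.1779, 0.1545]
tool_rot: [-0.001, 0.785, 0.619, -0.001]
contact_force: [0.5, 0.3, 0.4]
gripper_width: -0.003
grasp_force: 0.0
mark [nan nan nan] 0<stdin>:5: RuntimeWarning: Mean of empty slice.
  ret = um.true_divide(
```

View pics/t2c.png

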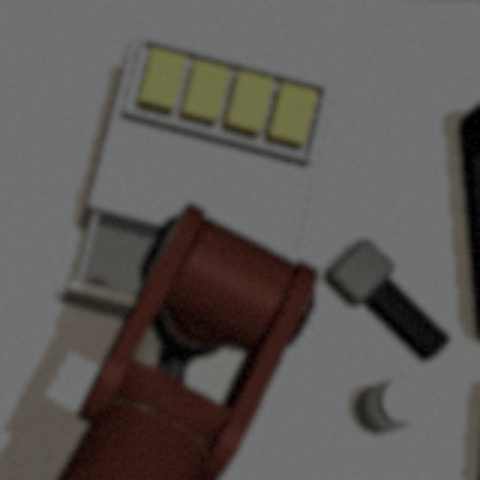

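The drawer has popped out by about 70 mm, with the front's top edge at roughly (100,295) in the crop. Next I hook it from behind.

```bash
python3 -m handwheel '[[[0.0235,-0.0056,0,0,0,0],[0.0235,-0.0056,0,0,0,0],[0.0235,-0.0056,0,0,0,0],[0,0,-0.03,0,0,0],[0,0,-0.03,0,0,0],[0,0,-0.03,0,0,0],[0,0,0,0,0,0],[-0.0078,0.0019,0,0,0,0],[-0.0078,0.0019,0,0,0,0],[-0.0078,0.0019,0,0,0,0],[-0.0078,0.0019,0,0,0,0],[0,0,0,0,0,0]]]'
```

```text
time: 6.58
tool_pos: [0.5566, -0.1874, 0.0681]
tool_rot: [0.001, 0.786, 0.619, 0.0]
contact_force: [0.7, -0.5, -0.3]
gripper_width: 0.001
grasp_force: 0.0
```

```bash
python3 -m handwheel '[[[-0.0078,0.0019,0,0,0,0],[-0.0078,0.0019,0,0,0,0],[-0.0078,0.0019,0,0,0,0],[-0.0078,0.0019,0,0,0,0],[-0.0058,0.0014,0,0,0,0],[0,0,0,0,0,0]]]'
```

```text
time: 7.08
tool_pos: [0.519, -0.1781, 0.0662]
tool_rot: [-0.0, 0.786, 0.619, -0.0]
contact_force: [1.1, -1.2, 1.6]
gripper_width: -0.002
grasp_force: 0.4
```

```bash
python3 -m handwheel '[[[-0.0029,0.0007,0,0,0,0],[-0.0029,0.0007,0,0,0,0],[-0.0019,0.0005,0,0,0,0],[0,0,0,0,0,0]]]'
```

```text
time: 7.42
tool_pos: [0.5158, -0.1774, 0.0664]
tool_rot: [0.004, 0.786, 0.619, 0.003]
contact_force: [15.3, -3.6, -9.1]
gripper_width: -0.001
grasp_force: 8.0
```

```bash
python3 -m handwheel '[[[0.01,-0.0024,0,0,0,0],[0,0,0.035,0,0,0],[0,0,0.035,0,0,0],[0,0.005,0.035,0,0,0],[0,0.01,0.035,0,0,0]]]' - && python3 -m handwheel '[[[-0.0015,0.0246,0.0015,0,0,4.9],[-0.0015,0.0246,0.0015,0,0,4.9],[-0.0015,0.0246,0.0015,0,0,4.9],[-0.0015,0.0246,0.0015,0,0,4.9],[-0.0015,0.0246,0.0015,0,0,4.9],[-0.0015,0.0246,0.0015,0,0,4.9],[-0.0015,0.0246,0.0015,0,0,4.9],[-0.0015,0.0246,0.0015,0,0,4.9],[-0.0015,0.0246,0.0015,0,0,4.9],[-0.0015,0.0246,0.0015,0,0,4.9],[-0.0015,0.0246,0.0015,0,0,4.9],[-0.0015,0.0246,0.0015,0,0,4.9],[-0.0015,0.0246,0.0015,0,0,4.9],[-0.0015,0.0246,0.0015,0,0,4.9],[-0.0015,0.0246,0.0015,0,0,4.9],[-0.0015,0.0246,0.0015,0,0,4.9],[-0.0015,0.0246,0.0015,0,0,4.9],[-0.0015,0.0246,0.0015,0,0,4.9],[0,0,0,0,0,0],[0,0,0,0,0,0]]]' 0.85
python3 - <<'E'
from h import *
p,d=grab_frame('top'); cv2.imwrite('pics/t3.png',p)
reg=np.zeros((400,640),bool); reg[120:240,355:460]=1
P=region_cloud('top',reg,d); v,u=np.nonzero(reg&(d>0)); col=p[v,u].astype(int)
b=(P[:,2]>.08)&(P[:,2]<.1)&(col[:,0]-col[:,2]>30); print('mark',P[b].mean(0),b.sum())
p,d=grab_frame('wrist'); cv2.imwrite('pics/w3.png',p)
P=region_cloud('wrist',np.ones((400,640),bool),d); v,u=np.nonzero(d>0); col=p[v,u].astype(int)
near=np.hypot(P[:,0]-.504,P[:,1]-.28)<.09
m=near&(P[:,2]>.02)&(P[:,2]<.06)
print(m.sum(),cv2.minAreaRect((P[m][:,:2]*1000).astype(np.float32)),P[m].mean(0))
b=m&(col[:,0]-col[:,2]>40); print('cap',P[b].mean(0),b.sum())
t=near&(P[:,2]>.04)&(P[:,2]<.06)&~b;print('top',P[t].mean(0),cv2.minAreaRect((P[t][:,:2]*1000).astype(np.float32)))
print(state()['joint_pos'])
E
```

```text
time: 7.83
tool_pos: [0.5211, -0.1639, 0.2061]
tool_rot: [-0.002, 0.786, 0.618, -0.001]
contact_force: [0.6, 0.4, -0.2]
gripper_width: -0.003
grasp_force: 0.0
time: 9.5
tool_pos: [0.4945, 0.2792, 0.2319]
tool_rot: [-0.002, 0.133, 0.991, -0.001]
contact_force: [-0.3, 0.1, -0.2]
gripper_width: 0.851
grasp_force: 0.0
mark [ 0.49748176 -0.17181505  0.09070863] 56
4199 ((500.61334228515625, 278.6329650878906), (44.1372184753418, 118.84859466552734), 74.42223358154297) [0.49373433 0.28054732 0.04151316]
cap [0.54539221 0.26567109 0.03579166] 613
top [0.48329381 0.28341066 0.04344881] ((485.1020812988281, 282.9094543457031), (42.80422592163086, 84.64134216308594), 74.49334716796875)
[ 3.81076119e-01 -8.16416592e-02  1.74447981e+00 -5.97748242e-04
  1.48174687e+00 -9.21204451e-01]
```

View pics/w3.png

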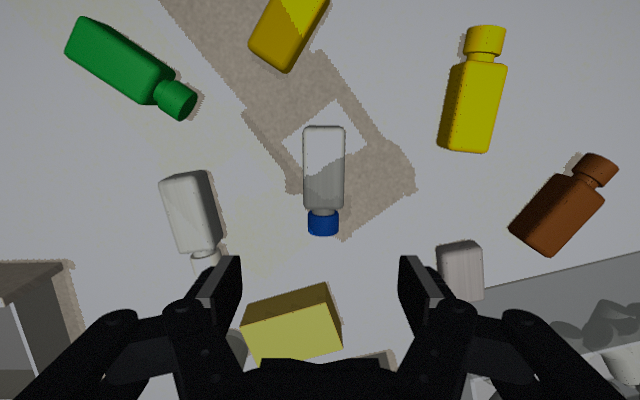

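The wrist view shows the blue-capped flask at (323,180) centred between the fingers, with the spare clear at (195,215). Descending to grasp.

```bash
python3 -m handwheel '[[[-0.0025,0.002,-0.03,0,0,0],[0,0,-0.03,0,0,0],[0,0,-0.03,0,0,0],[0,0,-0.03,0,0,0],[0,0,-0.03,0,0,0],[0,0,-0.03,0,0,0],[0,0,-0.02,0,0,0],[0,0,-0.015,0,0,0],[0,0,-0.0105,0,0,0],[0,0,0,0,0,0]]]' && python3 -m handwheel '[[[0,0,0,0,0,0],[0,0,0,0,0,0],[0,0,0,0,0,0],[0,0,0,0,0,0],[0,0,0,0,0,0],[0,0,0,0,0,0],[0,0,0,0,0,0],[0,0,0,0,0,0]]]' 0
```

```text
time: 10.43
tool_pos: [0.4911, 0.279, 0.0049]
tool_rot: [-0.002, 0.134, 0.991, -0.002]
contact_force: [-0.2, -0.2, -0.2]
gripper_width: 0.846
grasp_force: 0.0
time: 11.1
tool_pos: [0.4946, 0.2814, 0.0098]
tool_rot: [0.001, 0.133, 0.991, 0.001]
contact_force: [0.5, -0.7, 6.4]
gripper_width: 0.502
grasp_force: 62.3
```

```bash
python3 -m handwheel '[[[0,0,0.01,0,0,0],[0,0,0.02,0,0,0],[0,0,0.03,0,0,0],[0,0,0.035,0,0,0],[0,0,0.035,0,0,0],[0,0,0.035,0,0,0],[0,0,0.03,0,0,0],[0,0,0.015,0,0,0]]]' && python3 -m handwheel '[[[0.0039,-0.0231,0,0,0,-4.4],[0.0039,-0.0231,0,0,0,-4.4],[0.0039,-0.0231,0,0,0,-4.4],[0.0039,-0.0231,0,0,0,-4.4],[0.0039,-0.0231,0,0,0,-4.4],[0.0039,-0.0231,0,0,0,-4.4],[0.0039,-0.0231,0,0,0,-4.4],[0.0039,-0.0231,0,0,0,-4.4],[0.0039,-0.0231,0,0,0,-4.4],[0.0039,-0.0231,0,0,0,-4.4],[0.0039,-0.0231,0,0,0,-4.4],[0.0039,-0.0231,0,0,0,-4.4],[0.0039,-0.0231,0,0,0,-4.4],[0.0039,-0.0231,0,0,0,-4.4],[0.0039,-0.0231,0,0,0,-4.4],[0.0039,-0.0231,0,0,0,-4.4],[0.0039,-0.0231,0,0,0,-4.4],[0.0039,-0.0231,0,0,0,-4.4],[0.0039,-0.0231,0,0,0,-4.4],[0.0039,-0.0231,0,0,0,-4.4]]]'
python3 - <<'E'
from h import *
import time
p,d=grab_frame('wrist'); cv2.imwrite('pics/w4.png',p); s=state(); print(s['tool_pos'],s['tool_rot'],s['gripper_width'],s['grasp_force'])
P=region_cloud('wrist',np.ones((400,640),bool),d); v,u=np.nonzero(d>0); col=p[v,u].astype(int)
b=(col[:,0]-col[:,2]>40)
for lo,hi in ((.07,.11),(.15,.3)):
    q=b&(P[:,2]>lo)&(P[:,2]<hi); print(q.sum(),P[q].mean(0) if q.any() else '')
E
```

```text
time: 11.77
tool_pos: [0.4941, 0.2814, 0.2229]
tool_rot: [0.003, 0.133, 0.991, 0.001]
contact_force: [0.4, 0.2, -1.6]
gripper_width: 0.509
grasp_force: 61.5
time: 13.43
tool_pos: [0.5703, -0.1818, 0.2171]
tool_rot: [-0.001, 0.786, 0.619, -0.0]
contact_force: [0.5, 0.6, -2.6]
gripper_width: 0.508
grasp_force: 61.6
[ 0.57070209 -0.18598184  0.21719033] [ 0.00082275  0.78728251  0.61659033 -0.00139006] 0.504754580107947 61.70269846916199
808 [ 0.49747313 -0.17972422  0.09175677]
0
```

View pics/w4.png

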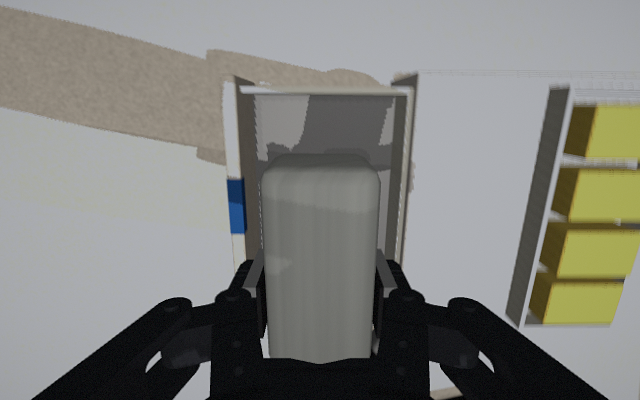

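The flask hangs centred between the drawer front (column ~245) and the back wall (~400), so I lower it.

```bash
python3 -m handwheel '[[[0,0,-0.02,0,0,0],[0,0,-0.025,0,0,0],[0,0,-0.025,0,0,0],[0,0,-0.025,0,0,0],[0,0,-0.02,0,0,0],[0,0,-0.02,0,0,0],[0,0,-0.015,0,0,0],[0,0,-0.01,0,0,0],[0,0,-0.008,0,0,0],[0,0,-0.005,0,0,0],[0,0,0,0,0,0],[0,0,0,0,0,0]]]' && python3 -m handwheel '[[[0,0,-0.003,0,0,0],[0,0,-0.003,0,0,0],[0,0,0,0,0,0],[0,0,0,0,0,0]]]'
```

```text
time: 14.48
tool_pos: [0.5715, -0.1813, 0.0454]
tool_rot: [0.0, 0.784, 0.62, 0.0]
contact_force: [-0.2, 0.3, -2.5]
gripper_width: 0.509
grasp_force: 61.8
time: 14.82
tool_pos: [0.5711, -0.1812, 0.0389]
tool_rot: [-0.0, 0.784, 0.62, -0.0]
contact_force: [0.3, 0.0, -2.4]
gripper_width: 0.505
grasp_force: 61.8
```

```bash
python3 -m handwheel '[[[0,0,-0.002,0,0,0],[0,0,0,0,0,0],[0,0,0,0,0,0]]]' && python3 -m handwheel '[[[0,0,-0.0015,0,0,0],[0,0,0,0,0,0],[0,0,0,0,0,0]]]'
```

```text
time: 15.07
tool_pos: [0.5711, -0.1812, 0.0368]
tool_rot: [0.0, 0.784, 0.62, 0.0]
contact_force: [0.4, 0.1, -2.1]
gripper_width: 0.506
grasp_force: 61.9
time: 15.32
tool_pos: [0.5723, -0.1814, 0.0367]
tool_rot: [0.001, 0.784, 0.62, 0.001]
contact_force: [0.1, 1.1, 4.4]
gripper_width: 0.507
grasp_force: 62.4
```

```bash
python3 -m handwheel '[[[0,0,0,0,0,0],[0,0,0,0,0,0],[0,0,0,0,0,0],[0,0,0,0,0,0],[0,0,0,0,0,0],[0,0,0,0,0,0]]]' 0.72 && python3 -m handwheel '[[[0,0,0.005,0,0,0],[0,0,0.02,0,0,0],[0,0,0.035,0,0,0],[0,0,0.035,0,0,0],[0,0,0.035,0,0,0],[0,0,0.02,0,0,0],[-0.039,0.0094,0,0,0,0],[-0.039,0.0094,0,0,0,0],[-0.039,0.0094,0,0,0,0],[-0.032,0.0077,0,0,0,0],[0,0,0,0,0,0],[0,0,0,0,0,0]]]'
python3 - <<'E'
from h import *
p,d=grab_frame('wrist'); cv2.imwrite('pics/w5.png',p)
P=region_cloud('wrist',np.ones((400,640),bool),d); v,u=np.nonzero(d>0); col=p[v,u].astype(int)
b=(col[:,0]-col[:,2]>40)
for lo,hi in ((.08,.11),(.03,.075)):
    q=b&(P[:,2]>lo)&(P[:,2]<hi); print(q.sum(),P[q].mean(0) if q.any() else '')
E
```

```text
time: 15.82
tool_pos: [0.5709, -0.1812, 0.0351]
tool_rot: [-0.0, 0.784, 0.62, -0.0]
contact_force: [-0.1, 0.5, 0.0]
gripper_width: 0.721
grasp_force: 0.0
time: 16.82
tool_pos: [0.4211, -0.1449, 0.1855]
tool_rot: [0.001, 0.785, 0.62, 0.0]
contact_force: [0.2, -0.2, -1.0]
gripper_width: 0.718
grasp_force: 0.0
1019 [ 0.49847644 -0.17463183  0.09252979]
1066 [ 0.55499895 -0.23332757  0.06190274]
```

View pics/w5.png

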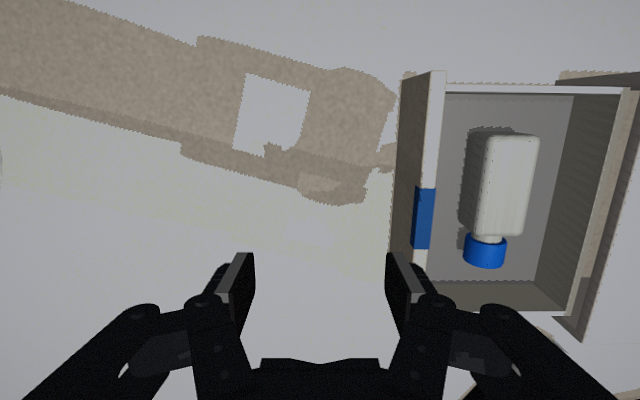

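The flask with the blue cap at (485,250) lies flat in the open drawer. Now I shut the fingers and push the front.

```bash
python3 -m handwheel '[[[-0.001,-0.0045,-0.03,0,0,0],[-0.001,-0.0045,-0.03,0,0,0],[0,0,-0.03,0,0,0],[0,0,-0.03,0,0,0],[0,0,0,0,0,0],[0,0,0,0,0,0],[0.0146,-0.0035,0,0,0,0],[0.0146,-0.0035,0,0,0,0],[0.0146,-0.0035,0,0,0,0],[0.0058,-0.0014,0,0,0,0],[0.0058,-0.0014,0,0,0,0],[0.0058,-0.0014,0,0,0,0],[0.0058,-0.0014,0,0,0,0],[0,0,0,0,0,0]]]' 0
```

```text
time: 18.03
tool_pos: [0.4882, -0.1708, 0.066]
tool_rot: [0.001, 0.784, 0.62, 0.0]
contact_force: [-0.4, -0.1, 0.7]
gripper_width: 0.002
grasp_force: 0.0
```

```bash
python3 -m handwheel '[[[0.0058,-0.0014,0,0,0,0],[0.0058,-0.0014,0,0,0,0],[0.0058,-0.0014,0,0,0,0],[0.0058,-0.0014,0,0,0,0],[0.0058,-0.0014,0,0,0,0],[0.0058,-0.0014,0,0,0,0],[0.0058,-0.0014,0,0,0,0],[0.0058,-0.0014,0,0,0,0],[0.0058,-0.0014,0,0,0,0],[0.0058,-0.0014,0,0,0,0],[0.0058,-0.0014,0,0,0,0],[0.0058,-0.0014,0,0,0,0],[0,0,0,0,0,0]]]'
```

```text
time: 19.12
tool_pos: [0.5578, -0.1875, 0.0652]
tool_rot: [0.0, 0.784, 0.62, 0.0]
contact_force: [-1.8, 0.4, 0.4]
gripper_width: -0.005
grasp_force: 0.6
```

```bash
python3 -m handwheel '[[[0.0058,-0.0014,0,0,0,0],[0.0058,-0.0014,0,0,0,0],[0.0058,-0.0014,0,0,0,0],[0.0058,-0.0014,0,0,0,0],[0.0058,-0.0014,0,0,0,0],[0.0058,-0.0014,0,0,0,0],[0.0058,-0.0014,0,0,0,0],[0.0049,-0.0012,0,0,0,0],[0,0,0,0,0,0]]]' && python3 -m handwheel '[[[0.0029,-0.0007,0,0,0,0],[0.0029,-0.0007,0,0,0,0],[0.0019,-0.0005,0,0,0,0],[0,0,0,0,0,0],[0,0,0,0,0,0]]]'
```

```text
time: 19.87
tool_pos: [0.6023, -0.1983, 0.065]
tool_rot: [-0.0, 0.784, 0.62, -0.0]
contact_force: [-4.7, -0.1, 2.7]
gripper_width: 0.002
grasp_force: 2.1
time: 20.28
tool_pos: [0.6093, -0.1999, 0.065]
tool_rot: [-0.001, 0.784, 0.62, -0.001]
contact_force: [-6.3, 1.6, 2.9]
gripper_width: -0.001
grasp_force: 3.0
```

```bash
python3 -m handwheel '[[[0.0019,-0.0005,0,0,0,0],[0.0019,-0.0005,0,0,0,0],[0,0,0,0,0,0]]]' && python3 -m handwheel '[[[0.001,-0.0002,0,0,0,0],[0.001,-0.0002,0,0,0,0],[0,0,0,0,0,0]]]'
```

```text
time: 20.53
tool_pos: [0.6127, -0.2008, 0.0651]
tool_rot: [-0.001, 0.784, 0.62, -0.001]
contact_force: [-7.2, 1.5, 4.0]
gripper_width: -0.001
grasp_force: 4.0
time: 20.78
tool_pos: [0.6127, -0.2008, 0.0651]
tool_rot: [-0.003, 0.784, 0.62, -0.003]
contact_force: [-15.8, 3.2, 8.1]
gripper_width: -0.004
grasp_force: 8.1
```

Firmly at its stop (16 N, no further travel). I back off slowly, then withdraw and check.

```bash
python3 -m handwheel '[[[-0.01,0.0024,0,0,0,0],[-0.02,0.0048,0,0,0,0],[-0.039,0.0094,0,0,0,0],[-0.039,0.0094,0,0,0,0],[-0.039,0.0094,0,0,0,0],[0,0,0.03,0,0,0],[0,0.01,0.035,0,0,0],[0,0.04,0.035,0,0,0],[0,0.04,0.035,0,0,0],[0,0.04,0.03,0,0,0],[0,0.04,0,0,0,0],[0,0.04,0,0,0,0],[0,0.04,0,0,0,0],[0,0.03,0,0,0,0],[0,0,0,0,0,0],[0,0,0,0,0,0],[0,0,0,0,0,0],[0,0,0,0,0,0]]]'
python3 - <<'E'
from h import *
p,d=grab_frame('top'); cv2.imwrite('pics/t6.png',p)
reg=np.zeros((400,640),bool); reg[120:240,355:460]=1
P=region_cloud('top',reg,d); v,u=np.nonzero(reg&(d>0)); col=p[v,u].astype(int)
b=(P[:,2]>.08)&(P[:,2]<.1)&(col[:,0]-col[:,2]>30); print('mark',P[b].mean(0),b.sum())
E
```

```text
time: 22.28
tool_pos: [0.4691, 0.0891, 0.2102]
tool_rot: [0.0, 0.785, 0.62, 0.0]
contact_force: [-0.1, -0.1, 0.0]
gripper_width: 0.003
grasp_force: 0.0
mark [ 0.62214826 -0.20305479  0.09169596] 50
```

View pics/t6.png

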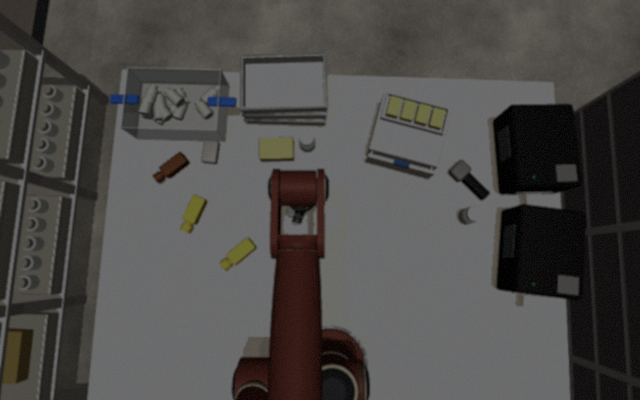

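The drawer is latched: its mark is back at (401,163), in the same place as at the start. The other things in view are where they were.

```bash
python3 -c "from plant import job_done; print(job_done())"
```

```text
the job is handed in; nothing more can be done
None
```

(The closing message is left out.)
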